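Hang the lantern yokes and jack up the drip rail

ROBOT

A 7-joint arm with a two-finger parallel gripper is mounted at the origin on the work surface. World frame = base frame: x ahead of the robot, y to its left, z up, the work surface at z = 0. Lengths are in m, angles in rad, forces in N, time in s.
With the tool pointing down it reaches from about 0.4 to 0.875 m from the base axis. Payload 19.3 kg.
Tool frame: the origin (TCP) lies on the centre line of the jaws, within the pads' length; the fingertips stand 14 mm ahead of it and the grasp point (between the pads) lies 5 mm behind it (bot.tip_extent is the distance from the TCP to the fingertips, in m); z points along the fingers, y is the line along which they close (so a half turn about z gives the same grasp; the last joint's range is limited). The gripper opens to 85 mm and grips with 20 to 120 N. Pads are 22 mm wide; open, the fingers measure 114 mm over their backs; the gripper's body (76 mm by 85 mm) begins 54 mm behind the grasp point. The pads swing forward as they close: fully open they stand 13 mm farther back than shut.
Start: joints at [-1.345, 0.521, -0.036, 1.599, 0.021, 1.021, -0.113], TCP at [0.182, 0.598, 0.245] pointing down, gripper open.
Joint ranges: [-2.91, 2.91], [-0.3, 2.13], [-1.5, 1.42], [0.17, 2.43], [-1.26, 4.41], [0.16, 1.93], [-2.52, 2.52]. Speed limits (rad/s): [1.89, 1.89, 2.39, 2.39, 3.01, 3.01, 3.01].

INTERFACE

Orientations are given as [roll, pitch, yaw] about the fixed x, y, z axes, in that order (R = Rz(yaw) Ry(pitch) Rx(roll)).
In Python, from workcell import monitor, grab_frame, camera_model, bot gives the robot as it stands.
- The arm moves only by the tool move_arm, never from a script. Its argument "moves" is a list of rows, each a list of 4 numbers: the shift along the world's x, y, z in mm, then the turn about the world's z in rad. A call has 1 to 12 rows; each row is the pose to reach, as a shift and turn from the pose commanded when the call began; what a row does not reach only later rows make up. A row lasts 1/8 s, in which the tool goes at most 62.5 mm and 10.7 degrees, less where a joint would pass 70% of its speed; a pose out of reach is approached as far as the arm can. A call with a gripper value outside its range is refused whole. "gripper" is the opening, from 0 (shut) to 1 (fully open), set as the call begins (left out, the last holds). The fingers move at their own pace and stop on an object; "newtons" is the grip in N (left out, the last holds). Time passes only in rows, so rows that repeat a pose let the fingers close. It gives the time, the measured TCP pose, the force, the opening and the grip force at its end, in the units of the state.
- monitor.observe(): the state, without advancing time (a new reading comes with each control period).
- grab_frame(name): name is "scene" or "top"; returns the picture (400x640x3 uint8, blue, green, red); there is no depth.
- camera_model(name): a dict with "vfov" (degrees; the focal length in pixels is half the picture's height over the tangent of half this angle, whatever the lens; pixels are square), "cx", "cy" (the principal point, pixels), "k1" (the pictures are not rectified: a ray, as slopes to the right and down, at radius r is drawn at 1 + k1 r^2 times it, then the intrinsics apply), "R" (3x3) and "t" (3): a world point X has camera coordinates R X + t. Camera axes: x right, y down, z forward; pixel columns grow to the right and rows downward; lengths in m; the calibration is good to about 2 mm. A picture is of the moment at which its call begins. camera_model takes no time and is no camera call.
- bot.job_done(): hands the job in; it is judged then, once.
The state is a dict: "clock": time; "qpos": joint angles; "qd": joint speeds; "joint_efforts": joint torques, N m; "position": TCP position; "tool_rot": TCP orientation; "force": force on the tool from outside, world axes, zero at the start; "moment": the same for the moment, N m; "grip_width": finger opening in m; "finger_force": force on a finger pad.
Only numpy, scipy, OpenCV 4.12 (cv2) and the standard library are available. Lean on these libraries where they do the work, as an engineer would, in place of code of your own. Each camera call takes 0.05 s, during which the arm holds its last target. There are 200 camera calls.

TASK

Hang every brass lantern yoke standing on the bench astride the lowered rail of the drip stand, peak on the bar and finial up. Once all hang there, jack the rail up to its top stop, yokes and all, with the ratchet: its yellow pawl must be flipped over to raise and its red handle swung back and forth. At the end leave the pawl set to raise; do not force the rail by hand, and leave the other things on the bench where they are.

Things in the scene. Friction and masses are not known exactly. Their poses are not given: they have to be found in the camera images.
- stand: fixed drip stand, turned up to 0.15 rad. Origin on the bench under the bar's line; x away from the robot, y along the rail to the left, z up. Under the rail a steel drip tray (130 x 340 x 12 mm, centre y +130 mm); at the right a green gear box (120 x 130 mm, 50 mm high, centre x -20, y -200 mm) carries the ratchet: wheel and handle turn on an upright axis through that centre.
- rail_mid (a point): middle of the horizontal steel rail, on the bar's axis: a round bar 16 mm across and 310 mm long, along this frame's y, on a post at each end (y +-150 mm); z up. Rail down: bar axis 145 mm above the bench; it rises 60 mm to its top stop. Nothing stands above the bar.
- rail (a joint): height of the rail above its bottom stop, m: 0 down (as at the start), 0.060 at the top stop. It rises 9 mm per radian of the toothed wheel, stays where it is left, and is far too stiff to lift by hand (over 40 N).
- wheel (a joint): turn of the toothed wheel under the handle, rad, 0 at the start, growing clockwise seen from above, which raises the rail. 16 teeth on its upper face, 0.39 rad apart. Only the pawl turns it; that takes about 0.5 N m, 4 to 5 N at the grip.
- handle (a joint): angle of the red handle, rad, stops at -0.75 and 0.75; 0 pointing to the stand's -x (the robot), growing clockwise from above (grip to the stand's +y). Turns easily, stays where left. Pawl set to raise: swinging to growing angles turns the wheel and lifts the rail, swinging back slips over the teeth; set to lower: the reverse. Up to 0.39 rad of a stroke is lost before a tooth is caught.
- handle_grip (a point): on the axis of the handle's upright round wooden grip, 22 mm across; the point is 120 mm from the ratchet axis, 125 mm above the bench, 15 mm below the grip's top. The grip stands on the handle's arm (arm's top 91 mm above the bench). Frame turns with the handle: x points from the grip to the ratchet axis, z up.
- pawl_pivot (a point): middle of the pawl's pivot, at the handle's tail, 43 mm beyond the ratchet axis from the grip and 85 mm above the bench. Frame turns with the handle: x away from the grip, along the pivot pin; y to the left of that; z up.
- pawl (a joint): lean of the direction pawl about the pin's x, rad, stops at -0.6 and 0.6. Above 0: tab leans to pawl_pivot's -y, ratchet raises the rail. Below 0 (the start): tab leans to +y, it lowers. Tipped past the middle it falls over by its own weight; takes under 1 N. Its foot rides on the teeth, so it reads 0.2 to 0.6 in size. Swing the handle no faster than 1 rad/s lest it be thrown over.
- pawl_tab (a point): middle of the pawl's yellow tab, 18 x 12 x 28 mm (along the pin, across, up), 40 mm from the pivot; the tab's top is 54 mm from the pivot
- yoke1: brass lantern yoke on the bench: upside-down U, peaked, of 24 x 5 mm strap; 62 mm wide along x, 52 inside. Dark heavy feet 16 x 52 x 14 mm (long along y), 78 mm over both, 46 mm between. On top a square stem 16 x 16 mm, 92 to 122 mm above the origin, under a 26 x 26 x 6 mm cap. Origin between the feet, on the bench. 0.2 to 0.4 kg. It hangs with the rail along its y. May be absent (None).
- yoke1_seat (a point): yoke1: point 76 mm above the origin, inside the peak, where the rail's axis lies when the yoke hangs on the rail
- yoke2: brass lantern yoke on the bench: upside-down U, peaked, of 24 x 5 mm strap; 62 mm wide along x, 52 inside. Dark heavy feet 16 x 52 x 14 mm (long along y), 78 mm over both, 46 mm between. On top a square stem 16 x 16 mm, 92 to 122 mm above the origin, under a 26 x 26 x 6 mm cap. Origin between the feet, on the bench. 0.2 to 0.4 kg. It hangs with the rail along its y. May be absent (None).
- yoke2_seat (a point): yoke2: point 76 mm above the origin, inside the peak, where the rail's axis lies when the yoke hangs on the rail
- yoke3: brass lantern yoke on the bench: upside-down U, peaked, of 24 x 5 mm strap; 62 mm wide along x, 52 inside. Dark heavy feet 16 x 52 x 14 mm (long along y), 78 mm over both, 46 mm between. On top a square stem 16 x 16 mm, 92 to 122 mm above the origin, under a 26 x 26 x 6 mm cap. Origin between the feet, on the bench. 0.2 to 0.4 kg. It hangs with the rail along its y. May be absent (None).
- yoke3_seat (a point): yoke3: point 76 mm above the origin, inside the peak, where the rail's axis lies when the yoke hangs on the rail
- yoke4: brass lantern yoke on the bench: upside-down U, peaked, of 24 x 5 mm strap; 62 mm wide along x, 52 inside. Dark heavy feet 16 x 52 x 14 mm (long along y), 78 mm over both, 46 mm between. On top a square stem 16 x 16 mm, 92 to 122 mm above the origin, under a 26 x 26 x 6 mm cap. Origin between the feet, on the bench. 0.2 to 0.4 kg. It hangs with the rail along its y. May be absent (None).
- yoke4_seat (a point): yoke4: point 76 mm above the origin, inside the peak, where the rail's axis lies when the yoke hangs on the rail
- wax_tin: low blue round tin, 56 mm across, 22 mm high, on the bench at the right of the ratchet handle; bystander, not part of the job
- mug: white mug; bystander, not part of the job
- brass_bell: brass bell-shaped lamp top; bystander, not part of the job
- polish: amber bottle; bystander, not part of the job
- mallet: hammer lying on the right; bystander, not part of the job
- scriber: screwdriver lying on the right; bystander, not part of the job
There are look-alikes about, which are no part of the job. Leave any blue look-alike of the yoke1 alone.

How it is judged:
By the outcome, as a careful person would: the job done as asked, in the order asked, and still so for the second after the job is handed in, with the robot touching nothing.
Of yoke1, yoke2, yoke3, yoke4 only 2 to 4 are there at a start; the rules pass over those that are not, and their reading is None.
At some moment in a run one of yoke1, yoke2, yoke3, yoke4 may be knocked a few centimetres aside while the robot is not near it.
Once in a run the grip may slacken for a moment while it holds something.
It also fails if it takes over 210 s, if anything falls off the work surface, if the arm or the gripper's body presses on something with over 40 N, if the wrist force passes 120 N, or if a joint passes its speed limit or range.

## Working session

There is one attempt and no reset: what is moved stays moved. The work goes in short steps, Python scripts to look and compute and a tool call to move; the robot and the scene stay as the last step left them, time stands still between calls to the robot, and variables do not carry over. Pictures are saved under pics/ and viewed, at most 14 in all, crops included, and the job is handed in when it is done.

Besides the shell and the picture viewer there is one more tool, called after "Request:" by a JSON object that holds its "method" and its "body". move_arm: Moves the arm, as the interface text tells. Its arguments: {"type":"object","properties":{"moves":{"type":"array","items":{"type":"array","items":{"type":"number"}}},"gripper":{"type":"number"},"newtons":{"type":"number"}},"required":["moves"]}

```bash
ls; mkdir -p pics; cat > h.py <<'E'
import numpy as np, cv2
from workcell import monitor, grab_frame, camera_model, bot
def fK(m): 
    f=200/np.tan(np.radians(m["vfov"])/2); return f
def ray(name,px):
    m=camera_model(name); f=fK(m); p=np.atleast_2d(np.array(px,float))
    d=(p-[m["cx"],m["cy"]])/f; u=d.copy()
    for _ in range(20): u=d/(1+m["k1"]*(u**2).sum(1,keepdims=True))
    R=np.array(m["R"]);t=np.array(m["t"])
    return -R.T@t, np.c_[u,np.ones(len(u))]@R
def onz(name,px,z):
    o,d=ray(name,px); return o+d*((z-o[2])/d[:,2])[:,None]
def proj(name,X):
    m=camera_model(name); f=fK(m); c=np.atleast_2d(X)@np.array(m["R"]).T+np.array(m["t"])
    u=c[:,:2]/c[:,2:]; u=u*(1+m["k1"]*(u**2).sum(1,keepdims=True)); return u*f+[m["cx"],m["cy"]]
def tri(p1,p2):
    o1,d1=ray("scene",p1);o2,d2=ray("top",p2);d1=d1[0];d2=d2[0]
    s=np.linalg.lstsq(np.c_[d1,-d2],o2-o1,rcond=None)[0]
    a=o1+s[0]*d1;b=o2+s[1]*d2; return (a+b)/2,np.linalg.norm(a-b)
E
python3 - <<'E'
from h import *
for n in("scene","top"):
    cv2.imwrite(f"pics/{n}0.png",grab_frame(n)); m=camera_model(n); print(n,m["vfov"],m["k1"],ray(n,[[320,200]]))
s=monitor.observe(); print(s["clock"],s["position"],s["tool_rot"],s["grip_width"],s["force"])
E
```

```text
pics
scene 55.956358390922645 -0.06605361205845638 (array([ 0.99061742, -0.66887595,  0.91051902]), array([[-0.39771377,  0.56470227, -0.72314356]]))
top 42.70244771183117 -0.09214202748937372 (array([ 0.34105069, -0.0206053 ,  1.72749787]), array([[ 0.12852476, -0.00482917, -0.9917124 ]]))
0.1 [0.18215168 0.59757635 0.24480849] [-3.14059047e+00  6.56859522e-05  2.84574776e+00] 0.08510333012373957 [ 0.52354366 -0.25128108  0.84069581]
```

View pics/scene0.png

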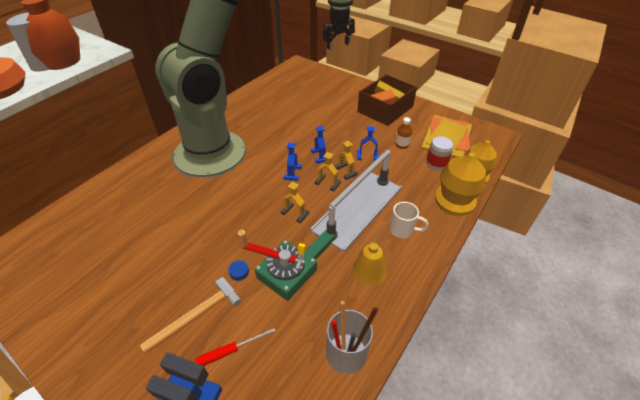

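View pics/top0.png

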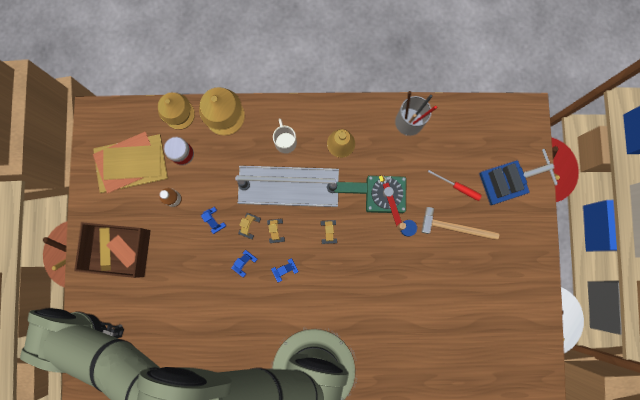

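```bash
python3 - <<'E'
from h import *
a=cv2.imread("pics/top0.png")[155:285,195:425]; b=cv2.imread("pics/scene0.png")[115:300,220:420]
cv2.imwrite("pics/c1.png",cv2.resize(a,None,fx=3.4,fy=3.4,interpolation=cv2.INTER_CUBIC))
cv2.imwrite("pics/c2.png",cv2.resize(b,None,fx=3.2,fy=3.2,interpolation=cv2.INTER_CUBIC))
E
```

```text
(no output)
```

View pics/c1.png

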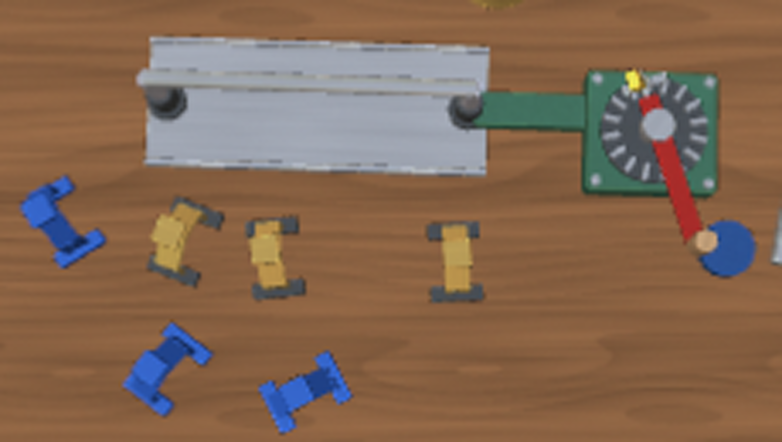

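View pics/c2.png

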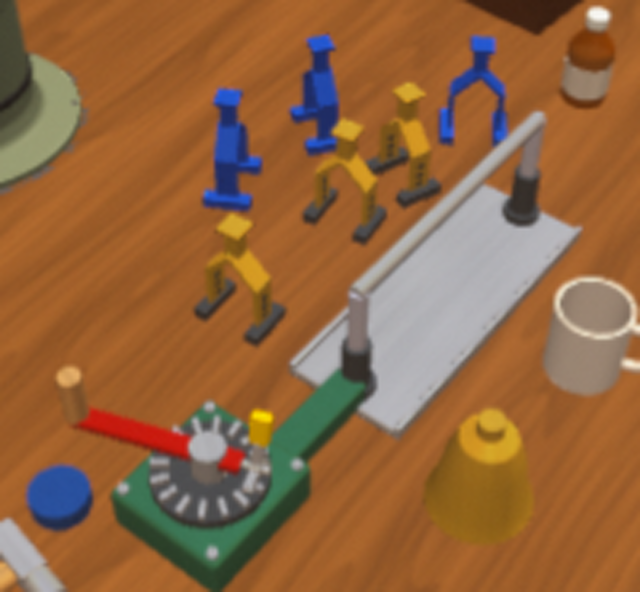

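```bash
python3 - <<'E'
from h import *
T=lambda p:np.array(p)/3.4+[195,155]-.35
S=lambda p:np.array(p)/3.2+[220,115]-.35
P={"A cap .128":((169,232),(408,93)),"B cap":((266,250),(347,130)),"C cap":((457,250),(235,229)),
"railL .145":((141,78),(540,120)),"railR":((478,88),(358,290)),"hub":((658,125),(207,443)),"grip .140":((706,241),(69,375)),"tab":((634,80),(261,425)),
"tin .022":((727,248),(60,493))}
for k,(a,b) in P.items():
    X,e=tri(S(b),T(a)); print(k,X.round(4),"gap",round(e,4),"top@.128" ,onz("top",T(a),.128)[0,:2].round(3) if "cap" in k else "")
# tray corners at z=.012, feet
for p in [(150,38),(489,46),(486,174),(146,163)]: print("tray",onz("top",T(p),.012)[0].round(4))
for p in [(598,78),(711,82),(709,182),(596,181)]: print("bolt",onz("top",T(p),.05)[0].round(4))
# feet dark mask per yoke
F={"A":[(198,213),(173,272)],"B":[(273,226),(279,289)],"C":[(453,231),(456,294)]}
for k,(p,q) in F.items():
    a,b=onz("top",T(p),.012)[0],onz("top",T(q),.012)[0]; print(k,"feet mid",((a+b)/2).round(4),"dir",np.arctan2(*(a-b)[[1,0]]).round(3),np.linalg.norm(a-b).round(3))
E
```

```text
A cap .128 [0.4794 0.2109 0.1251] gap 0.0027 top@.128 [0.478 0.21 ]
B cap [0.4623 0.1214 0.1262] gap 0.0039 top@.128 [0.461 0.12 ]
C cap [ 0.4596 -0.0558  0.1243] gap 0.0006 top@.128 [ 0.459 -0.056]
railL .145 [0.6212 0.2359 0.1402] gap 0.0022 top@.128 
railR [ 0.6083 -0.0749  0.1505] gap 0.0049 top@.128 
hub [ 0.5791 -0.2478  0.0983] gap 0.0027 top@.128 
grip .140 [ 0.4652 -0.2832  0.1399] gap 0.0032 top@.128 
tab [ 0.6175 -0.2228  0.1262] gap 0.0019 top@.128 
tin .022 [ 0.4678 -0.3238  0.0181] gap 0.0041 top@.128 
tray [0.6835 0.2474 0.012 ]
tray [ 0.6723 -0.093   0.012 ]
tray [ 0.543  -0.0882  0.012 ]
tray [0.557  0.2499 0.012 ]
bolt [ 0.6322 -0.1978  0.05  ]
bolt [ 0.6274 -0.3089  0.05  ]
bolt [ 0.5287 -0.304   0.05  ]
bolt [ 0.5307 -0.1936  0.05  ]
A feet mid [0.4775 0.2099 0.012 ] dir -0.396 0.063
B feet mid [0.4619 0.1203 0.012 ] dir 0.095 0.063
C feet mid [ 0.4554 -0.0559  0.012 ] dir 0.036 0.062
```

Candidates in the top view: brass A (244,223), B (273,228) and C (329,228), and blue look-alikes at (207,217), (241,264) and (285,270), which stay put. The brass bells at (342,141), (221,108) and (174,108) are not yokes. The crops confirm A, B and C are brass U-shapes with dark feet. Heights and sizes agree: caps at 125 mm, rail 311 mm long.

Request:
{"method": "move_arm", "body": {"moves": [[297,-388,0,-1.67],[297,-388,0,-1.67],[297,-388,0,-1.67],[297,-388,0,-1.67],[297,-388,0,-1.67],[297,-388,0,-1.67],[297,-388,0,-1.67],[297,-388,0,-1.67],[297,-388,0,-1.67],[297,-388,0,-1.67],[297,-388,0,-1.67],[297,-388,0,-1.67]], "gripper": 0.65}}

```text
clock: 1.6
position: [0.4789, 0.2104, 0.2453]
tool_rot: [-3.141, -0.0, 1.179]
force: [-0.5, -0.2, 0.5]
grip_width: 0.0556
finger_force: 0.0
```

Request:
{"method": "move_arm", "body": {"moves": [[0,0,-40,0],[0,0,-80,0],[0,0,-110,0],[0,0,-125,0],[0,0,-137,0],[0,0,-137,0],[0,0,-137,0]]}}

```text
clock: 2.48
position: [0.4796, 0.2101, 0.1091]
tool_rot: [3.141, -0.001, 1.176]
force: [0.5, 0.7, -0.2]
grip_width: 0.0555
finger_force: 0.0
```

Request:
{"method": "move_arm", "body": {"moves": [[0,0,0,0],[0,0,0,0],[0,0,0,0],[0,0,0,0],[0,0,0,0],[0,0,0,0]], "gripper": 0, "newtons": 50}}

```text
clock: 3.22
position: [0.4794, 0.2101, 0.1089]
tool_rot: [3.141, -0.001, 1.176]
force: [-2.7, 0.4, 7.7]
grip_width: 0.0247
finger_force: 48.5
```

```bash
python3 - <<'E'
from h import *
a=grab_frame("scene"); u,v=proj("scene",[.479,.210,.11])[0].astype(int); print(u,v)
cv2.imwrite("pics/g1.png",cv2.resize(a[v-45:v+45,u-60:u+60],None,fx=6,fy=6,interpolation=cv2.INTER_CUBIC))
E
```

```text
346 147
```

View pics/g1.png

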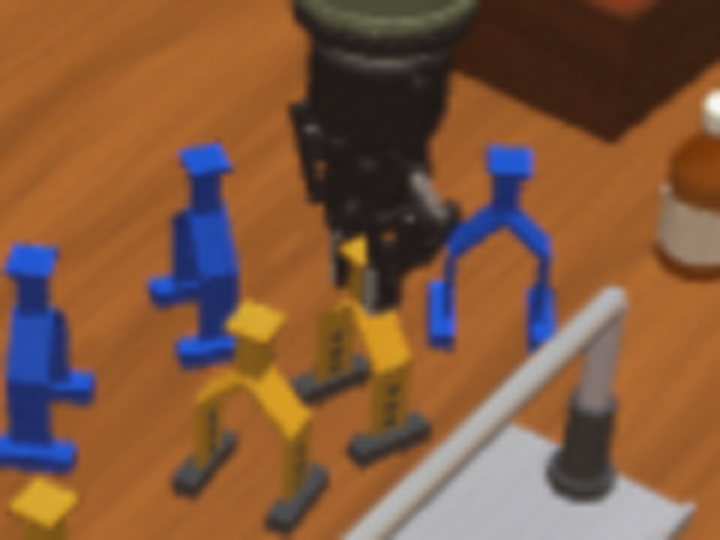

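Request:
{"method": "move_arm", "body": {"moves": [[0,0,0,0],[0,0,0,0],[0,0,-7,0],[0,0,-7,0],[0,0,-7,0]], "gripper": 0.65}}

```text
clock: 3.9
position: [0.4792, 0.2098, 0.1012]
tool_rot: [-3.141, 0.0, 1.176]
force: [-0.1, 0.2, 0.6]
grip_width: 0.0556
finger_force: 0.0
```

Request:
{"method": "move_arm", "body": {"moves": [[0,0,0,0],[0,0,0,0],[0,0,0,0],[0,0,0,0],[0,0,0,0],[0,0,0,0]], "gripper": 0, "newtons": 50}}

```text
clock: 4.65
position: [0.4792, 0.2099, 0.1015]
tool_rot: [-3.142, -0.0, 1.176]
force: [-1.6, -0.5, 6.2]
grip_width: 0.0245
finger_force: 48.6
```

Request:
{"method": "move_arm", "body": {"moves": [[0,0,0,0],[0,0,0,0],[0,0,17,0],[0,0,17,0],[0,0,17,0]], "gripper": 0.6}}

```text
clock: 5.28
position: [0.4793, 0.21, 0.1186]
tool_rot: [3.141, -0.001, 1.176]
force: [-0.1, 0.9, 0.2]
grip_width: 0.0513
finger_force: 0.0
```

Request:
{"method": "move_arm", "body": {"moves": [[0,0,0,0],[0,0,0,0],[0,0,0,0],[0,0,0,0],[0,0,0,0],[0,0,15,0],[0,0,15,0],[0,0,15,0]], "gripper": 0, "newtons": 90}}

```text
clock: 6.28
position: [0.4791, 0.2099, 0.1333]
tool_rot: [-3.142, -0.0, 1.176]
force: [0.4, 0.6, -3.6]
grip_width: 0.0238
finger_force: 88.8
```

Request:
{"method": "move_arm", "body": {"moves": [[0,0,45,0],[0,0,90,0],[0,0,130,0],[0,0,170,0.1],[35,-9,172,0.2],[70,-18,172,0.3],[105,-26,172,0.357],[139,-35,172,0.357],[139,-35,172,0.357],[139,-35,172,0.357],[139,-35,172,0.357]]}}

```text
clock: 7.65
position: [0.6175, 0.1754, 0.3053]
tool_rot: [-3.141, -0.0, 1.534]
force: [-0.1, 0.7, -4.2]
grip_width: 0.024
finger_force: 89.7
```

```bash
python3 - <<'E'
from h import *
a=grab_frame("scene"); u,v=proj("scene",[.618,.175,.22])[0].astype(int); print(u,v)
a=a[v-70:v+70,u-90:u+90]
b=grab_frame("top"); cv2.imwrite("pics/top1.png",b)
cv2.imwrite("pics/g2.png",cv2.resize(a,None,fx=4,fy=4,interpolation=cv2.INTER_CUBIC))
E
```

```text
381 141
```

View pics/g2.png

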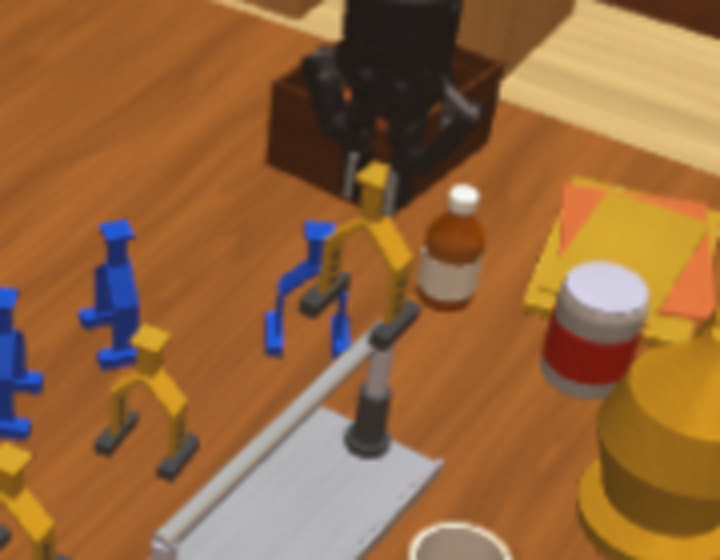

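The picture shows yoke A hanging upright in the jaws over the rail's far part, its feet on either side of the bar.

Request:
{"method": "move_arm", "body": {"moves": [[0,0,-35,0],[0,0,-65,0],[0,0,-90,0],[0,0,-108,0],[0,0,-112,0],[0,0,-112,0],[0,0,-116,0],[0,0,-116,0],[0,0,-118,0],[0,0,-118,0]]}}

```text
clock: 9.0
position: [0.6183, 0.1748, 0.1875]
tool_rot: [3.141, -0.0, 1.533]
force: [0.7, 1.0, -2.1]
grip_width: 0.024
finger_force: 89.9
```

Starting to bear on the bar (the weight reading fell from 4.2 to 2.1 N). I'll lower 2 mm more and open.

Request:
{"method": "move_arm", "body": {"moves": [[0,0,-2,0],[0,0,-2,0],[0,0,-2,0]]}}

```text
clock: 9.38
position: [0.6188, 0.1749, 0.1871]
tool_rot: [3.14, -0.001, 1.533]
force: [-6.9, -1.7, 20.6]
grip_width: 0.0234
finger_force: 92.1
```

Request:
{"method": "move_arm", "body": {"moves": [[0,0,0,0],[0,0,0,0],[0,0,0,0],[0,0,0,0],[0,0,35,0],[0,0,70,0],[0,0,70,0]], "gripper": 0.6}}

```text
clock: 10.25
position: [0.6193, 0.1749, 0.2578]
tool_rot: [3.138, -0.002, 1.533]
force: [0.8, -0.2, -0.6]
grip_width: 0.0514
finger_force: 0.0
```

```bash
cat >> h.py <<'E'
def brass(img,z=.0):
    h=cv2.cvtColor(img,cv2.COLOR_BGR2HSV); m=cv2.inRange(h,(15,130,110),(30,255,255)); 
    n,l,s,c=cv2.connectedComponentsWithStats(m); return [(c[i].round(1),int(s[i,4])) for i in range(1,n) if 25<s[i,4]<900]
E
python3 - <<'E'
from h import *
b=grab_frame("top"); cv2.imwrite("pics/top2.png",b); a=grab_frame("scene"); cv2.imwrite("pics/sc2.png",a)
for n in("top0","top2"): 
  print(n,[ (c.tolist(),k) for c,k in brass(cv2.imread(f"pics/{n}.png")) if 200<c[0]<360 and 155<c[1]<260])
for n in("scene0","sc2"): print(n,[ (c.tolist(),k) for c,k in brass(cv2.imread(f"pics/{n}.png")) if 260<c[0]<410 and 115<c[1]<230])
# caps: bright part
A=np.hstack([cv2.resize(a[115:245,250:400],None,fx=3.2,fy=3.2,interpolation=cv2.INTER_CUBIC),cv2.resize(b[155:285,230:340],None,fx=2.8,fy=3.2,interpolation=cv2.INTER_CUBIC)]);cv2.imwrite("pics/g3.png",A)
E
```

```text
top0 [([245.6, 223.9], 175), ([273.5, 229.4], 162), ([328.8, 230.9], 156)]
top2 [([273.5, 229.4], 163), ([328.8, 230.9], 156)]
scene0 [([347.1, 155.5], 296), ([328.3, 166.4], 276), ([294.3, 196.6], 337)]
sc2 [([379.9, 158.6], 260), ([328.3, 166.4], 281), ([294.3, 196.7], 336)]
```

View pics/g3.png

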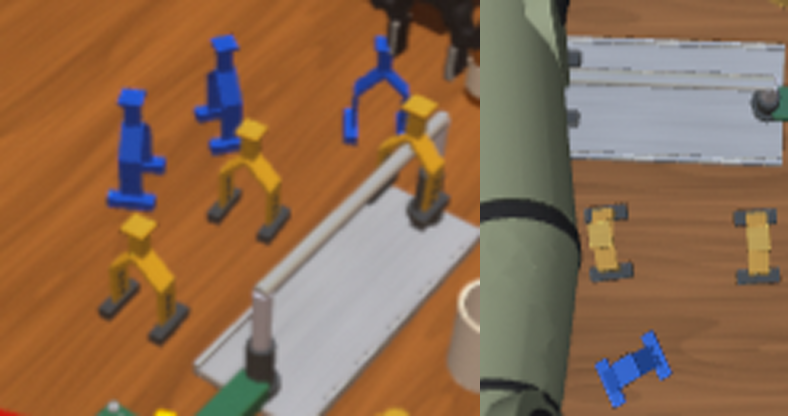

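A hangs astride the rail, and B and C have not moved. Next is B.

Request:
{"method": "move_arm", "body": {"moves": [[-50,-17,0,0.13],[-105,-36,0,0.13],[-158,-54,0,0.13],[-158,-54,-40,0.13],[-158,-54,-80,0.13],[-158,-54,-115,0.13],[-158,-54,-139,0.13],[-158,-54,-139,0.13],[-158,-54,-139,0.13]]}}

```text
clock: 11.48
position: [0.4603, 0.1207, 0.1167]
tool_rot: [3.142, 0.0, 1.662]
force: [0.7, 0.1, -0.1]
grip_width: 0.0508
finger_force: 0.0
```

Request:
{"method": "move_arm", "body": {"moves": [[0,0,0,0],[0,0,0,0],[0,0,0,0],[0,0,0,0],[0,0,0,0],[0,0,15,0],[0,0,15,0],[0,0,15,0]], "gripper": 0, "newtons": 90}}

```text
clock: 12.48
position: [0.4601, 0.121, 0.1315]
tool_rot: [3.141, -0.0, 1.663]
force: [-0.1, 0.4, -3.5]
grip_width: 0.0236
finger_force: 88.7
```

Request:
{"method": "move_arm", "body": {"moves": [[0,0,45,0],[0,0,90,0],[0,0,130,0],[0,0,172,0],[40,-9,172,-0.06],[80,-18,172,-0.13],[120,-26,172,-0.13],[155,-31,172,-0.13],[155,-31,172,-0.13],[155,-31,172,-0.13]]}}

```text
clock: 13.72
position: [0.6146, 0.0898, 0.3026]
tool_rot: [-3.14, 0.0, 1.533]
force: [0.4, -0.7, -3.8]
grip_width: 0.0241
finger_force: 89.8
```

Request:
{"method": "move_arm", "body": {"moves": [[0,0,-35,0],[0,0,-65,0],[0,0,-90,0],[0,0,-108,0],[0,0,-112,0],[0,0,-112,0],[0,0,-116,0],[0,0,-116,0],[0,0,-118,0],[0,0,-118,0]]}}

```text
clock: 14.98
position: [0.6153, 0.0899, 0.1864]
tool_rot: [3.141, -0.001, 1.533]
force: [-6.4, 0.1, 11.7]
grip_width: 0.0235
finger_force: 91.6
```

Seated. I'll release, rise and look.

Request:
{"method": "move_arm", "body": {"moves": [[0,0,0,0],[0,0,0,0],[0,0,0,0],[0,0,0,0],[0,0,35,0],[0,0,72,0],[0,0,72,0]], "gripper": 0.6}}

```text
clock: 15.85
position: [0.6163, 0.0898, 0.2598]
tool_rot: [3.138, -0.001, 1.533]
force: [-0.9, -0.4, -0.8]
grip_width: 0.0509
finger_force: 0.0
```

```bash
python3 - <<'E'
from h import *
b=grab_frame("top"); a=grab_frame("scene"); cv2.imwrite("pics/sc3.png",a)
print([ (c.tolist(),k) for c,k in brass(b) if 200<c[0]<360 and 155<c[1]<260])
print([ (c.tolist(),k) for c,k in brass(a) if 260<c[0]<410 and 115<c[1]<230])
E
```

```text
[([328.8, 230.9], 156)]
[([371.8, 167.1], 497), ([294.3, 196.6], 341)]
```

Request:
{"method": "move_arm", "body": {"moves": [[-45,-42,0,0.07],[-90,-84,0,0.07],[-130,-121,0,0.07],[-157,-146,0,0.07],[-157,-146,-40,0.07],[-157,-146,-80,0.07],[-157,-146,-115,0.07],[-157,-146,-141,0.07],[-157,-146,-141,0.07],[-157,-146,-141,0.07]]}}

```text
clock: 17.2
position: [0.4583, -0.0563, 0.1168]
tool_rot: [3.142, 0.0, 1.602]
force: [0.0, 0.8, 0.6]
grip_width: 0.0512
finger_force: 0.0
```

Request:
{"method": "move_arm", "body": {"moves": [[0,0,0,0],[0,0,0,0],[0,0,0,0],[0,0,0,0],[0,0,0,0],[0,0,15,0],[0,0,15,0],[0,0,15,0]], "gripper": 0, "newtons": 90}}

```text
clock: 18.2
position: [0.4583, -0.056, 0.1315]
tool_rot: [3.141, -0.0, 1.603]
force: [-0.3, 0.3, -3.7]
grip_width: 0.0238
finger_force: 88.8
```

Request:
{"method": "move_arm", "body": {"moves": [[0,0,45,0],[0,0,90,0],[0,0,130,0],[0,0,172,0],[40,16,172,-0.03],[80,32,172,-0.07],[120,48,172,-0.07],[153,61,172,-0.07],[153,61,172,-0.07],[153,61,172,-0.07]]}}

```text
clock: 19.45
position: [0.6107, 0.0045, 0.3027]
tool_rot: [-3.14, 0.0, 1.532]
force: [0.1, -0.6, -3.2]
grip_width: 0.0241
finger_force: 89.8
```

Request:
{"method": "move_arm", "body": {"moves": [[0,0,-35,0],[0,0,-65,0],[0,0,-90,0],[0,0,-108,0],[0,0,-112,0],[0,0,-112,0],[0,0,-116,0],[0,0,-116,0],[0,0,-118,0],[0,0,-118,0]]}}

```text
clock: 20.7
position: [0.6117, 0.0048, 0.186]
tool_rot: [3.14, -0.0, 1.533]
force: [-0.6, 0.7, 5.2]
grip_width: 0.0241
finger_force: 90.6
```

Request:
{"method": "move_arm", "body": {"moves": [[0,0,0,0],[0,0,0,0],[0,0,0,0],[0,0,0,0],[0,0,35,0],[0,0,70,0],[0,0,100,0],[0,0,100,0]], "gripper": 0.6}}

```text
clock: 21.7
position: [0.612, 0.0047, 0.2873]
tool_rot: [3.138, -0.001, 1.533]
force: [-1.4, -0.2, 0.3]
grip_width: 0.0509
finger_force: 0.0
```

```bash
python3 - <<'E'
from h import *
a=grab_frame("scene");b=grab_frame("top"); cv2.imwrite("pics/sc4.png",a); cv2.imwrite("pics/top4.png",b)
A=np.hstack([cv2.resize(a[115:305,220:400],None,fx=2.9,fy=2.9,interpolation=cv2.INTER_CUBIC),cv2.resize(b[165:255,355:425],None,fx=3.8,fy=6.1222,interpolation=cv2.INTER_CUBIC)[:551]]) if 0 else cv2.resize(a[115:305,220:400],None,fx=2.9,fy=2.9,interpolation=cv2.INTER_CUBIC)
cv2.imwrite("pics/g4.png",A)
def mk(n,im,lo,hi,box):
    h=cv2.cvtColor(im,cv2.COLOR_BGR2HSV); m=cv2.inRange(h,lo,hi); x0,x1,y0,y1=box; k=np.zeros_like(m);k[y0:y1,x0:x1]=m[y0:y1,x0:x1]; 
    ys,xs=np.nonzero(k); return np.array([xs.mean(),ys.mean()]),len(xs)
p=mk("s",a,(22,180,150),(32,255,255),(285,315,235,265)); q=mk("t",b,(22,150,150),(32,255,255),(365,400,170,200)); print(p,q,tri(p[0],q[0]))
E
```

```text
(array([301.015625, 247.84375 ]), 64) (array([380.6875, 177.9375]), 16) (array([ 0.61782691, -0.22239371,  0.12453986]), np.float64(0.00026907094973707853))
```

View pics/g4.png

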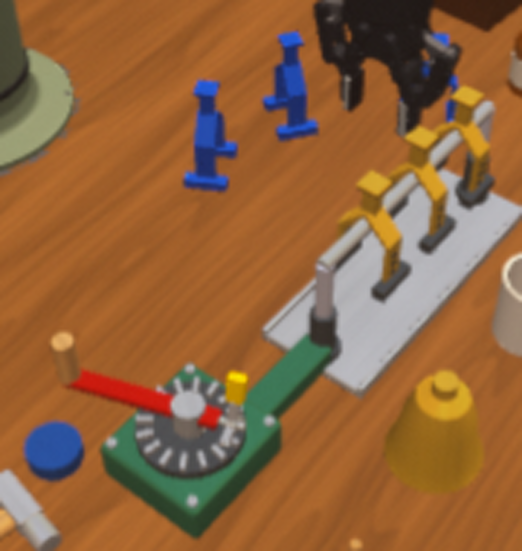

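All three yokes hang on the rail. The yellow tab is at about (301,248) in the scene image. I'll go to the pawl with the fingers shut.

Request:
{"method": "move_arm", "body": {"moves": [[-3,-55,0,0.1],[-3,-110,0,0.2],[-3,-160,0,0.33],[-3,-199,0,0.335],[-3,-199,-40,0.335],[-3,-199,-85,0.335],[-3,-199,-125,0.335],[-3,-199,-150,0.335],[-3,-199,-161,0.335],[-3,-199,-161,0.335],[-3,-199,-161,0.335]], "gripper": 0, "newtons": 20}}

```text
clock: 23.18
position: [0.6086, -0.1943, 0.1252]
tool_rot: [3.141, 0.001, 1.868]
force: [0.7, 0.2, 0.3]
grip_width: 0.0002
finger_force: 0.0
```

Request:
{"method": "move_arm", "body": {"moves": [[2,-6,0,0],[4,-12,0,0],[5,-16,0,0],[6,-20,0,0],[7,-24,0,0],[8,-28,0,0],[9,-30,0,0],[10,-33,0,0],[10,-33,0,0],[10,-33,0,0]]}}

```text
clock: 24.42
position: [0.6182, -0.2271, 0.1243]
tool_rot: [-3.142, -0.0, 1.868]
force: [0.4, 0.6, -0.0]
grip_width: -0.0002
finger_force: 0.0
```

Request:
{"method": "move_arm", "body": {"moves": [[-9,30,0,0],[-9,30,0,0],[-9,30,40,0],[-9,30,90,0],[-9,30,140,0],[-9,80,140,0],[-9,120,140,0],[-9,120,140,0]]}}

```text
clock: 25.42
position: [0.6097, -0.104, 0.2644]
tool_rot: [3.141, -0.001, 1.872]
force: [-0.9, -1.0, -0.6]
grip_width: -0.0003
finger_force: 0.0
```

```bash
python3 - <<'E'
from h import *
a=grab_frame("scene");b=grab_frame("top"); cv2.imwrite("pics/sc5.png",a); cv2.imwrite("pics/top5.png",b)
A=np.hstack([cv2.resize(a[215:305,235:325],None,fx=5,fy=5,interpolation=cv2.INTER_CUBIC),cv2.resize(b[165:245,355:415],None,fx=5.625,fy=5.625,interpolation=cv2.INTER_CUBIC)])
cv2.imwrite("pics/g5.png",A)
E
```

```text
(no output)
```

View pics/g5.png

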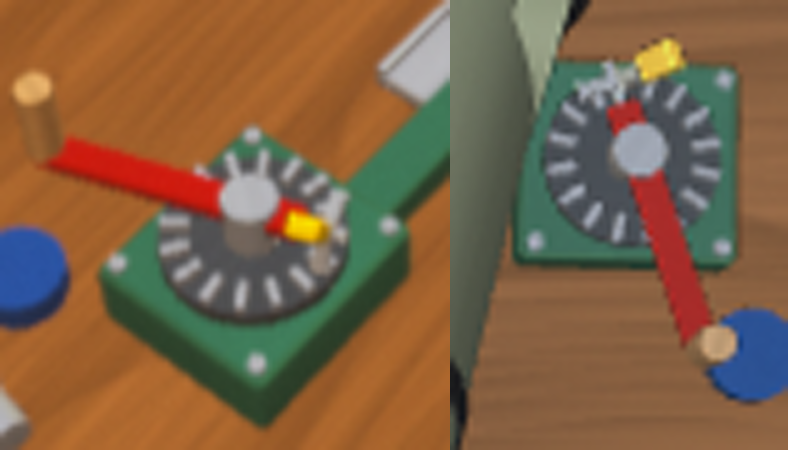

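The pawl's tab now leans to the handle's right, which is the raise side, and the handle has not moved. Next I'll take the grip.

Request:
{"method": "move_arm", "body": {"moves": [[-145,-179,0,-1.574],[-145,-179,0,-1.574],[-145,-179,0,-1.574],[-145,-179,0,-1.574],[-145,-179,0,-1.574],[-145,-179,0,-1.574],[-145,-179,0,-1.574],[-145,-179,0,-1.574],[-145,-179,0,-1.574],[-145,-179,0,-1.574],[-145,-179,0,-1.574]], "gripper": 0.7}}

```text
clock: 26.9
position: [0.4639, -0.2868, 0.2644]
tool_rot: [3.141, 0.0, 0.295]
force: [0.4, -0.4, -0.7]
grip_width: 0.06
finger_force: 0.0
```

Request:
{"method": "move_arm", "body": {"moves": [[0,0,-40,0],[0,0,-80,0],[0,0,-115,0],[0,0,-140,0],[0,0,-151,0],[0,0,-151,0],[0,0,-151,0]]}}

```text
clock: 27.78
position: [0.4646, -0.2865, 0.1142]
tool_rot: [3.141, -0.001, 0.294]
force: [1.0, 0.6, -0.8]
grip_width: 0.0599
finger_force: 0.0
```

Request:
{"method": "move_arm", "body": {"moves": [[0,0,0,0],[0,0,0,0],[0,0,0,0],[0,0,0,0],[0,0,0,0],[0,0,0,0]], "gripper": 0, "newtons": 35}}

```text
clock: 28.52
position: [0.4644, -0.2862, 0.1138]
tool_rot: [3.141, -0.001, 0.294]
force: [0.2, 0.9, 6.4]
grip_width: 0.0211
finger_force: 33.9
```

```bash
python3 - <<'E'
import numpy as np
a0=-.298
def traj(h1,n):  # from a0 in n rows to a1
    pass
P=lambda a: 120*np.array([-np.cos(a),np.sin(a)])
for ha in np.arange(-.70,.701,.1):
    a=ha+.038; d=P(a)-P(a0); print(round(ha,2),d.round(0),round(a0-a,3))
E
```

```text
-0.7 [ 20. -39.] 0.364
-0.6 [ 13. -29.] 0.264
-0.5 [  7. -18.] 0.164
-0.4 [ 2. -7.] 0.064
-0.3 [-1.  4.] -0.036
-0.2 [-4. 16.] -0.136
-0.1 [-5. 28.] -0.236
-0.0 [-5. 40.] -0.336
0.1 [-4. 52.] -0.436
0.2 [-2. 64.] -0.536
0.3 [ 2. 75.] -0.636
0.4 [ 6. 86.] -0.736
0.5 [12. 97.] -0.836
0.6 [ 18. 107.] -0.936
0.7 [ 26. 116.] -1.036
```

```bash
python3 - <<'E'
import numpy as np
P=lambda a: 120*np.array([-np.cos(a),np.sin(a)])
def seg(n,h0,h1,k):
    a0=h0+.038; print(n,[[*map(int,(P(h+.038)-P(a0)).round(0)),0,round(h0-h,3)] for h in np.linspace(h0,h1,k+1)[1:]])
seg("F0",-.36,.70,12)
seg("B1",.7,0,9);seg("B2",0,-.7,9);seg("F1",-.7,0,9);seg("F2",0,.7,9)
E
```

```text
F0 [[-3, 10, 0, np.float64(-0.088)], [-5, 21, 0, np.float64(-0.177)], [-6, 31, 0, np.float64(-0.265)], [-6, 42, 0, np.float64(-0.353)], [-5, 52, 0, np.float64(-0.442)], [-4, 63, 0, np.float64(-0.53)], [-1, 73, 0, np.float64(-0.618)], [3, 83, 0, np.float64(-0.707)], [7, 93, 0, np.float64(-0.795)], [12, 102, 0, np.float64(-0.883)], [18, 111, 0, np.float64(-0.972)], [25, 119, 0, np.float64(-1.06)]]
B1 [[-6, -7, 0, np.float64(0.078)], [-11, -15, 0, np.float64(0.156)], [-16, -23, 0, np.float64(0.233)], [-20, -31, 0, np.float64(0.311)], [-24, -40, 0, np.float64(0.389)], [-27, -49, 0, np.float64(0.467)], [-29, -58, 0, np.float64(0.544)], [-30, -67, 0, np.float64(0.622)], [-31, -76, 0, np.float64(0.7)]]
B2 [[0, -9, 0, np.float64(0.078)], [1, -19, 0, np.float64(0.156)], [2, -28, 0, np.float64(0.233)], [4, -37, 0, np.float64(0.311)], [7, -46, 0, np.float64(0.389)], [11, -54, 0, np.float64(0.467)], [15, -63, 0, np.float64(0.544)], [20, -71, 0, np.float64(0.622)], [25, -78, 0, np.float64(0.7)]]
F1 [[-5, 8, 0, np.float64(-0.078)], [-10, 16, 0, np.float64(-0.156)], [-14, 24, 0, np.float64(-0.233)], [-18, 33, 0, np.float64(-0.311)], [-21, 41, 0, np.float64(-0.389)], [-23, 50, 0, np.float64(-0.467)], [-25, 60, 0, np.float64(-0.544)], [-25, 69, 0, np.float64(-0.622)], [-25, 78, 0, np.float64(-0.7)]]
F2 [[1, 9, 0, np.float64(-0.078)], [2, 19, 0, np.float64(-0.156)], [4, 28, 0, np.float64(-0.233)], [7, 36, 0, np.float64(-0.311)], [11, 45, 0, np.float64(-0.389)], [15, 53, 0, np.float64(-0.467)], [20, 61, 0, np.float64(-0.544)], [25, 69, 0, np.float64(-0.622)], [31, 76, 0, np.float64(-0.7)]]
```

Request:
{"method": "move_arm", "body": {"moves": [[-3,10,0,-0.088],[-5,21,0,-0.177],[-6,31,0,-0.265],[-6,42,0,-0.353],[-5,52,0,-0.442],[-4,63,0,-0.53],[-1,73,0,-0.618],[3,83,0,-0.707],[7,93,0,-0.795],[12,102,0,-0.883],[18,111,0,-0.972],[25,119,0,-1.06]]}}

```text
clock: 30.02
position: [0.4894, -0.1666, 0.1138]
tool_rot: [-3.141, 0.0, -0.768]
force: [-1.8, 2.1, 9.8]
grip_width: 0.0211
finger_force: 36.2
```

```bash
python3 - <<'E'
from h import *
a=grab_frame("scene");cv2.imwrite("pics/sc6.png",a)
cv2.imwrite("pics/g6.png",cv2.resize(a[115:305,220:400],None,fx=3,fy=3,interpolation=cv2.INTER_CUBIC))
s=monitor.observe(); print(s["position"],s["force"],s["finger_force"],s["qpos"])
E
```

```text
[ 0.49041817 -0.16555221  0.11365753] [-4.8675214   6.14865886 22.86873069] 37.42212474346161 [-0.43201397  0.8109305   0.97543202  2.02134792 -0.93605718  0.8427348
 -1.2460535 ]
```

View pics/g6.png

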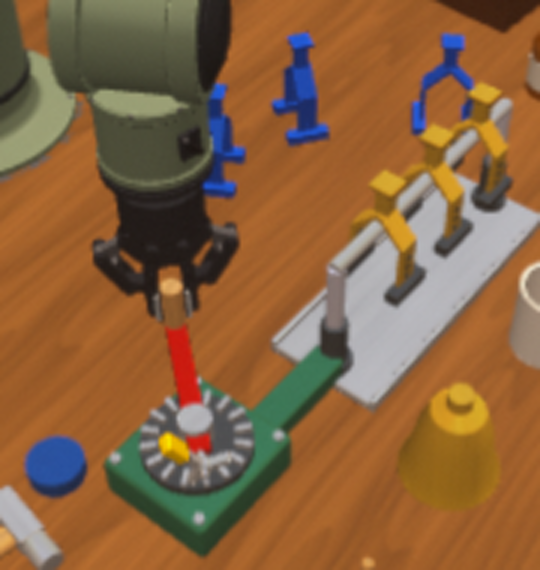

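The rail has risen by about 9 mm, the pawl is still on raise and the yokes are steady. I'll keep cycling, easing z up 2 mm.

Request:
{"method": "move_arm", "body": {"moves": [[0,0,2,0],[-6,-7,2,0.078],[-11,-15,2,0.156],[-16,-23,2,0.233],[-20,-31,2,0.311],[-24,-40,2,0.389],[-27,-49,2,0.467],[-29,-58,2,0.544],[-30,-67,2,0.622],[-31,-76,2,0.7]]}}

```text
clock: 31.32
position: [0.4581, -0.243, 0.1145]
tool_rot: [-3.141, 0.001, -0.063]
force: [9.1, -3.4, -28.2]
grip_width: 0.0212
finger_force: 37.4
```

Request:
{"method": "move_arm", "body": {"moves": [[0,-9,0,0.078],[1,-19,0,0.156],[2,-28,0,0.233],[4,-37,0,0.311],[7,-46,0,0.389],[11,-54,0,0.467],[15,-63,0,0.544],[20,-71,0,0.622],[25,-78,0,0.7],[25,-78,0,0.7]]}}

```text
clock: 32.58
position: [0.4822, -0.3215, 0.1145]
tool_rot: [-3.14, 0.001, 0.633]
force: [-2.9, -3.9, -18.5]
grip_width: 0.0208
finger_force: 38.4
```

Request:
{"method": "move_arm", "body": {"moves": [[-5,8,0,-0.078],[-10,16,0,-0.156],[-14,24,0,-0.233],[-18,33,0,-0.311],[-21,41,0,-0.389],[-23,50,0,-0.467],[-25,60,0,-0.544],[-25,69,0,-0.622],[-25,78,0,-0.7]]}}

```text
clock: 33.7
position: [0.458, -0.242, 0.1146]
tool_rot: [-3.141, 0.001, -0.07]
force: [6.0, -3.8, -31.6]
grip_width: 0.021
finger_force: 37.1
```

Request:
{"method": "move_arm", "body": {"moves": [[1,9,0,-0.078],[2,19,0,-0.156],[4,28,0,-0.233],[7,36,0,-0.311],[11,45,0,-0.389],[15,53,0,-0.467],[20,61,0,-0.544],[25,69,0,-0.622],[31,76,0,-0.7],[31,76,0,-0.7]]}}

```text
clock: 34.95
position: [0.4891, -0.166, 0.1147]
tool_rot: [3.141, 0.001, -0.765]
force: [2.6, -0.6, -26.8]
grip_width: 0.0209
finger_force: 37.5
```

```bash
cat > rail.py <<'E'
from h import *
import sys
# rise from vertical shift of the caps: match cap patch of C (rail end post tip + cap) between sc4 and now
a=grab_frame("scene"); cv2.imwrite(f"pics/{sys.argv[1]}.png",a); r=cv2.imread("pics/sc4.png")
X=np.array([.6115,.005,.197]); u,v=proj("scene",X)[0].round().astype(int)
t=cv2.resize(r[v-6:v+24,u-14:u+22],None,fx=4,fy=4,interpolation=cv2.INTER_CUBIC); w=cv2.resize(a[v-45:v+35,u-24:u+32],None,fx=4,fy=4,interpolation=cv2.INTER_CUBIC)
_,s,_,l=cv2.minMaxLoc(cv2.matchTemplate(w,t,cv2.TM_CCOEFF_NORMED))
dv=l[1]/4-39; du=l[0]/4-10
pp=[proj("scene",X+[0,0,z/1000])[0]-proj("scene",X)[0] for z in range(0,80)]
print("score",round(s,3),"shift",du,dv,"rise mm",int(np.argmin([np.hypot(p[0]-du,p[1]-dv) for p in pp])))
h=cv2.cvtColor(a,cv2.COLOR_BGR2HSV)[225:285,255:325]; m=cv2.inRange(h,(22,180,150),(32,255,255)); ys,xs=np.nonzero(m); print("tab px",xs.mean()+255,ys.mean()+225,len(xs))
o=monitor.observe(); print(o["clock"],o["position"].round(4) if hasattr(o["position"],"round") else o["position"],o["force"],o["finger_force"])
E
python3 rail.py sc7
```

```text
score 0.969 shift 0.5 -4.5 rise mm 17
tab px 277.30645161290323 263.56451612903226 62
35.0 [ 0.4888 -0.1663  0.1147] [  2.95595034  -1.42910099 -29.2119827 ] 37.29979634284973
```

Request:
{"method": "move_arm", "body": {"moves": [[0,0,-1,0],[-6,-7,-1,0.078],[-11,-15,-1,0.156],[-16,-23,-1,0.233],[-20,-31,-1,0.311],[-24,-40,-1,0.389],[-27,-49,-1,0.467],[-29,-58,-1,0.544],[-30,-67,-1,0.622],[-31,-76,-1,0.7]]}}

```text
clock: 36.25
position: [0.4578, -0.2436, 0.1146]
tool_rot: [-3.141, -0.0, -0.064]
force: [2.9, 0.2, -16.2]
grip_width: 0.0214
finger_force: 38.6
```

Request:
{"method": "move_arm", "body": {"moves": [[0,-9,0,0.078],[1,-19,0,0.156],[2,-28,0,0.233],[4,-37,0,0.311],[7,-46,0,0.389],[11,-54,0,0.467],[15,-63,0,0.544],[20,-71,0,0.622],[25,-78,0,0.7],[25,-78,0,0.7]]}}

```text
clock: 37.5
position: [0.4827, -0.3223, 0.1146]
tool_rot: [3.141, 0.0, 0.632]
force: [-0.5, -4.7, -11.3]
grip_width: 0.0213
finger_force: 39.1
```

Request:
{"method": "move_arm", "body": {"moves": [[-5,8,0,-0.078],[-10,16,0,-0.156],[-14,24,0,-0.233],[-18,33,0,-0.311],[-21,41,0,-0.389],[-23,50,0,-0.467],[-25,60,0,-0.544],[-25,69,0,-0.622],[-25,78,0,-0.7]]}}

```text
clock: 38.62
position: [0.4578, -0.2431, 0.1146]
tool_rot: [3.141, -0.001, -0.071]
force: [2.0, -3.0, -15.5]
grip_width: 0.021
finger_force: 38.7
```

Request:
{"method": "move_arm", "body": {"moves": [[1,9,0,-0.078],[2,19,0,-0.156],[4,28,0,-0.233],[7,36,0,-0.311],[11,45,0,-0.389],[15,53,0,-0.467],[20,61,0,-0.544],[25,69,0,-0.622],[31,76,0,-0.7],[31,76,0,-0.7]]}}

```text
clock: 39.88
position: [0.489, -0.1661, 0.1145]
tool_rot: [-3.141, 0.001, -0.766]
force: [-3.0, 4.2, -4.4]
grip_width: 0.0215
finger_force: 39.8
```

Request:
{"method": "move_arm", "body": {"moves": [[0,0,0,0],[-6,-7,0,0.078],[-11,-15,0,0.156],[-16,-23,0,0.233],[-20,-31,0,0.311],[-24,-40,0,0.389],[-27,-49,0,0.467],[-29,-58,0,0.544],[-30,-67,0,0.622],[-31,-76,0,0.7]]}}

```text
clock: 41.12
position: [0.4578, -0.2434, 0.1146]
tool_rot: [-3.141, -0.001, -0.064]
force: [1.7, 0.4, -12.5]
grip_width: 0.0206
finger_force: 38.8
```

Request:
{"method": "move_arm", "body": {"moves": [[0,-9,0,0.078],[1,-19,0,0.156],[2,-28,0,0.233],[4,-37,0,0.311],[7,-46,0,0.389],[11,-54,0,0.467],[15,-63,0,0.544],[20,-71,0,0.622],[25,-78,0,0.7],[25,-78,0,0.7]]}}

```text
clock: 42.38
position: [0.4826, -0.3222, 0.1146]
tool_rot: [3.14, 0.0, 0.632]
force: [-2.1, -5.2, -8.6]
grip_width: 0.0213
finger_force: 39.2
```

Request:
{"method": "move_arm", "body": {"moves": [[-5,8,0,-0.078],[-10,16,0,-0.156],[-14,24,0,-0.233],[-18,33,0,-0.311],[-21,41,0,-0.389],[-23,50,0,-0.467],[-25,60,0,-0.544],[-25,69,0,-0.622],[-25,78,0,-0.7]]}}

```text
clock: 43.5
position: [0.4578, -0.243, 0.1146]
tool_rot: [3.141, -0.001, -0.071]
force: [1.6, -3.8, -13.7]
grip_width: 0.0211
finger_force: 38.9
```

Request:
{"method": "move_arm", "body": {"moves": [[1,9,0,-0.078],[2,19,0,-0.156],[4,28,0,-0.233],[7,36,0,-0.311],[11,45,0,-0.389],[15,53,0,-0.467],[20,61,0,-0.544],[25,69,0,-0.622],[31,76,0,-0.7],[31,76,0,-0.7]]}}

```text
clock: 44.75
position: [0.4891, -0.166, 0.1145]
tool_rot: [-3.141, 0.001, -0.766]
force: [-2.9, 3.9, -2.3]
grip_width: 0.0206
finger_force: 39.9
```

```bash
python3 rail.py sc8
```

```text
score 0.845 shift 1.25 -10.0 rise mm 37
tab px 277.3333333333333 263.6190476190476 63
44.8 [ 0.4889 -0.1663  0.1145] [-3.13016073  4.69959922 -2.04638749] 39.8792964220047
```

Request:
{"method": "move_arm", "body": {"moves": [[0,0,0,0],[-6,-7,0,0.078],[-11,-15,0,0.156],[-16,-23,0,0.233],[-20,-31,0,0.311],[-24,-40,0,0.389],[-27,-49,0,0.467],[-29,-58,0,0.544],[-30,-67,0,0.622],[-31,-76,0,0.7]]}}

```text
clock: 46.05
position: [0.4578, -0.2433, 0.1145]
tool_rot: [-3.141, -0.001, -0.063]
force: [1.4, -1.1, -11.4]
grip_width: 0.0209
finger_force: 39.0
```

Request:
{"method": "move_arm", "body": {"moves": [[0,-9,0,0.078],[1,-19,0,0.156],[2,-28,0,0.233],[4,-37,0,0.311],[7,-46,0,0.389],[11,-54,0,0.467],[15,-63,0,0.544],[20,-71,0,0.622],[25,-78,0,0.7],[25,-78,0,0.7]]}}

```text
clock: 47.3
position: [0.4827, -0.3223, 0.1146]
tool_rot: [3.14, 0.0, 0.633]
force: [-2.7, -5.4, -8.8]
grip_width: 0.0211
finger_force: 39.3
```

Request:
{"method": "move_arm", "body": {"moves": [[-5,8,0,-0.078],[-10,16,0,-0.156],[-14,24,0,-0.233],[-18,33,0,-0.311],[-21,41,0,-0.389],[-23,50,0,-0.467],[-25,60,0,-0.544],[-25,69,0,-0.622],[-25,78,0,-0.7]]}}

```text
clock: 48.42
position: [0.4578, -0.2431, 0.1146]
tool_rot: [3.141, -0.001, -0.069]
force: [0.2, -4.4, -11.6]
grip_width: 0.021
finger_force: 39.0
```

Request:
{"method": "move_arm", "body": {"moves": [[1,9,0,-0.078],[2,19,0,-0.156],[4,28,0,-0.233],[7,36,0,-0.311],[11,45,0,-0.389],[15,53,0,-0.467],[20,61,0,-0.544],[25,69,0,-0.622],[31,76,0,-0.7],[31,76,0,-0.7]]}}

```text
clock: 49.68
position: [0.4891, -0.1661, 0.1145]
tool_rot: [-3.141, 0.001, -0.765]
force: [-3.2, 4.4, 0.1]
grip_width: 0.0212
finger_force: 40.1
```

Request:
{"method": "move_arm", "body": {"moves": [[0,0,0,0],[-6,-7,0,0.078],[-11,-15,0,0.156],[-16,-23,0,0.233],[-20,-31,0,0.311],[-24,-40,0,0.389],[-27,-49,0,0.467],[-29,-58,0,0.544],[-30,-67,0,0.622],[-31,-76,0,0.7]]}}

```text
clock: 50.92
position: [0.4578, -0.2433, 0.1145]
tool_rot: [-3.141, -0.0, -0.063]
force: [0.6, -0.0, -9.7]
grip_width: 0.0211
finger_force: 39.2
```

Request:
{"method": "move_arm", "body": {"moves": [[0,-9,0,0.078],[1,-19,0,0.156],[2,-28,0,0.233],[4,-37,0,0.311],[7,-46,0,0.389],[11,-54,0,0.467],[15,-63,0,0.544],[20,-71,0,0.622],[25,-78,0,0.7],[25,-78,0,0.7]]}}

```text
clock: 52.18
position: [0.4828, -0.3223, 0.1146]
tool_rot: [3.14, 0.0, 0.634]
force: [-2.7, -5.5, -7.8]
grip_width: 0.0213
finger_force: 39.3
```

Request:
{"method": "move_arm", "body": {"moves": [[-5,8,0,-0.078],[-10,16,0,-0.156],[-14,24,0,-0.233],[-18,33,0,-0.311],[-21,41,0,-0.389],[-23,50,0,-0.467],[-25,60,0,-0.544],[-25,69,0,-0.622],[-25,78,0,-0.7]]}}

```text
clock: 53.3
position: [0.4578, -0.2433, 0.1145]
tool_rot: [3.141, -0.001, -0.069]
force: [0.8, -3.4, -11.0]
grip_width: 0.0209
finger_force: 39.1
```

```bash
python3 rail.py sc9
```

```text
score 0.721 shift 1.5 -13.75 rise mm 50
tab px 290.1081081081081 262.8918918918919 37
53.35 [ 0.4579 -0.2422  0.1145] [-5.69401096 -1.35051833  2.01863662] 40.434274077415466
```

Request:
{"method": "move_arm", "body": {"moves": [[1,9,0,-0.078],[2,19,0,-0.156],[4,28,0,-0.233],[7,36,0,-0.311],[11,45,0,-0.389],[15,53,0,-0.467],[20,61,0,-0.544],[25,69,0,-0.622],[31,76,0,-0.7],[31,76,0,-0.7]]}}

```text
clock: 54.6
position: [0.488, -0.1676, 0.1145]
tool_rot: [3.14, 0.001, -0.766]
force: [-10.9, -3.8, 1.7]
grip_width: 0.0211
finger_force: 40.3
```

```bash
python3 rail.py sc10
```

```text
score 0.675 shift 1.75 -15.25 rise mm 56
tab px 277.72131147540983 263.8196721311475 61
54.65 [ 0.4879 -0.1677  0.1145] [-10.49730367  -3.7334787    1.60202033] 40.24180054664612
```

Request:
{"method": "move_arm", "body": {"moves": [[0,0,0,0],[-6,-7,0,0.078],[-11,-15,0,0.156],[-16,-23,0,0.233],[-20,-31,0,0.311],[-24,-40,0,0.389],[-27,-49,0,0.467],[-29,-58,0,0.544],[-30,-67,0,0.622],[-31,-76,0,0.7]]}}

```text
clock: 55.9
position: [0.458, -0.2439, 0.1146]
tool_rot: [3.141, -0.001, -0.063]
force: [3.6, -3.2, -11.1]
grip_width: 0.0213
finger_force: 39.0
```

Request:
{"method": "move_arm", "body": {"moves": [[0,-9,0,0.078],[1,-19,0,0.156],[2,-28,0,0.233],[4,-37,0,0.311],[7,-46,0,0.389],[11,-54,0,0.467],[15,-63,0,0.544],[20,-71,0,0.622],[25,-78,0,0.7],[25,-78,0,0.7]]}}

```text
clock: 57.15
position: [0.4828, -0.3225, 0.1146]
tool_rot: [3.14, 0.0, 0.635]
force: [-0.7, -4.9, -6.1]
grip_width: 0.0211
finger_force: 39.5
```

Request:
{"method": "move_arm", "body": {"moves": [[-5,8,0,-0.078],[-10,16,0,-0.156],[-14,24,0,-0.233],[-18,33,0,-0.311],[-18,33,0,-0.311]]}}

```text
clock: 57.78
position: [0.4658, -0.2913, 0.1148]
tool_rot: [3.134, -0.001, 0.322]
force: [8.7, -26.2, -28.7]
grip_width: 0.021
finger_force: 38.6
```

```bash
python3 rail.py sc11
```

```text
score 0.671 shift 1.75 -15.5 rise mm 57
tab px 296.9677419354839 259.5483870967742 31
57.825 [ 0.4658 -0.2915  0.1148] [  9.48265524 -25.48955526 -27.21040937] 38.65047991275787
```

The tangential force jumped from 5 to 26 N, so the wheel is blocked and the top stop is reached. I'll ease back, release, rise and verify.

Request:
{"method": "move_arm", "body": {"moves": [[2,-4,0,0.04],[4,-8,0,0.07],[4,-8,0,0.07]]}}

```text
clock: 58.2
position: [0.4691, -0.2992, 0.1147]
tool_rot: [3.137, 0.0, 0.393]
force: [3.4, -19.4, -19.3]
grip_width: 0.0209
finger_force: 39.1
```

Request:
{"method": "move_arm", "body": {"moves": [[0,0,0,0],[0,0,0,0],[0,0,0,0],[0,0,30,0],[0,0,80,0],[0,0,140,0],[-40,0,160,0],[-80,0,160,0],[-80,0,160,0]], "gripper": 0.7}}

```text
clock: 59.32
position: [0.3871, -0.2962, 0.2749]
tool_rot: [-3.141, -0.002, 0.391]
force: [1.1, -0.4, 0.1]
grip_width: 0.0598
finger_force: 0.0
```

```bash
python3 rail.py sc12; python3 - <<'E'
from h import *
a=cv2.imread("pics/sc12.png"); b=grab_frame("top"); cv2.imwrite("pics/top12.png",b)
A=np.hstack([cv2.resize(a[90:300,220:400],None,fx=2.5,fy=2.5,interpolation=cv2.INTER_CUBIC),cv2.resize(b[150:290,230:430],None,fx=1.7,fy=3.75,interpolation=cv2.INTER_CUBIC)])
cv2.imwrite("pics/g12.png",A)
E
```

```text
score 0.672 shift 1.75 -15.25 rise mm 56
tab px 299.64 256.48 25
59.375 [ 0.3887 -0.296   0.2748] [ 1.08077784 -0.14937985  0.51374012] 0.0
```

View pics/g12.png

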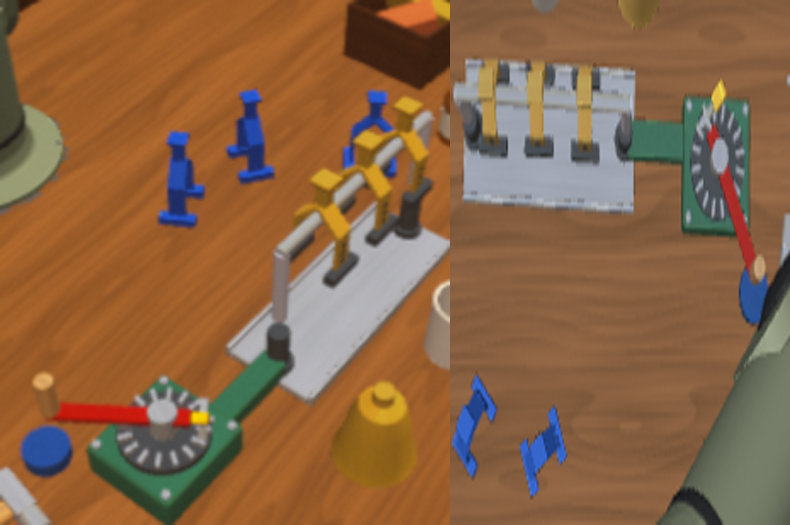

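```bash
python3 - <<'E'
from h import *
def st(n,box):
    im=cv2.imread(f"pics/{n}.png"); x0,x1,y0,y1=box; return cv2.resize(im[y0:y1,x0:x1],None,fx=6,fy=6,interpolation=cv2.INTER_CUBIC)
def match(n1,n0,b0,grow):
    x0,x1,y0,y1=b0; t=st(n0,b0); B=(x0-grow,x1+grow,y0-grow,y1+grow); w=st(n1,B)
    _,s,_,l=cv2.minMaxLoc(cv2.matchTemplate(w,t,cv2.TM_CCOEFF_NORMED)); return np.array(l)/6-grow,s
for nm,X in {"railend":(.6083,-.0749,.15),"capC":(.6115,.005,.197),"capB":(.615,.09,.197),"capA":(.6185,.175,.197)}.items():
    X=np.array(X)
    for v,n0,n1,g in(("scene","sc4","sc12",22),):
        p=proj(v,X)[0]; q=p.round().astype(int); r=5 if nm!="railend" else 6
        d,s=match(n1,n0,(q[0]-r-1,q[0]+r+2,q[1]-r,q[1]+r+1),g)
        print(nm,v,p.round(1),"shift",d.round(2),round(s,2),"pred50,55,60",[(proj(v,X+[0,0,z])[0]-p).round(1).tolist() for z in(.05,.055,.06)])
E
```

```text
railend scene [330.6 205.5] shift [  0.5 -15. ] 0.66 pred50,55,60 [[0.5, -12.8], [0.5, -14.1], [0.6, -15.5]]
capC scene [348.2 177.5] shift [  1.67 -16.17] 0.95 pred50,55,60 [[1.1, -13.6], [1.2, -15.1], [1.3, -16.5]]
capB scene [365.  161.8] shift [  2.33 -16.  ] 0.8 pred50,55,60 [[1.6, -13.5], [1.8, -14.9], [2.0, -16.4]]
capA scene [380.3 147.5] shift [-14.   -1.5] 0.81 pred50,55,60 [[2.0, -13.4], [2.2, -14.8], [2.4, -16.2]]
```

The caps have risen about 59 mm by sight, with the wheel blocked at 26 N against the usual 5 N, so the rail is at its top stop. The pawl leans to the raise side, all three yokes hang astride the bar, the tin has not moved and the arm is clear.

```bash
python3 -c "
from workcell import bot; print(bot.job_done())"
```

```text
the job is handed in; nothing more can be done
None
```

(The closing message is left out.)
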